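Hang the second shelf bracket and lay the board

ROBOT

A 7-joint arm with a two-finger parallel gripper is mounted at the origin on a cart in front of the work surface, level with it; the furniture and walls round the work are solid. World frame = base frame: x ahead of the robot, y to its left, z up, the work surface at z = 0. Lengths are in m, angles in rad, forces in N, time in s.
With the tool pointing down it reaches from about 0.4 to 0.85 m from the base axis. Payload 6.9 kg.
Tool frame: the origin (TCP) lies at the very end of the fingers, on their centre line; the grasp point (between the pads) lies 19 mm behind it; x points along the fingers, y is the direction in which the jaws open and shut, and the axes are right-handed (so a half turn about x gives the same grasp; the last joint's range is limited). The gripper opens to 85 mm and grips with 20 to 120 N. Pads are 22 mm wide; open, the fingers measure 114 mm over their backs; the gripper's body (76 mm by 85 mm) begins 54 mm behind the grasp point. The pads swing forward as they close: fully open they stand 13 mm farther back than shut.
Start: joints at [1.431, 0.507, -0.238, 1.5, 0.126, 1.149, -0.155], TCP at [0.152, -0.606, 0.231] pointing down, gripper open.
Joint ranges: [-3.08, 3.08], [-0.24, 2.05], [-1.43, 1.35], [0, 2.5], [-1.52, 4.66], [0.17, 1.96], [-2.89, 2.89]. Speed limits (rad/s): [2.39, 2.39, 3.14, 3.14, 3.14, 3.14, 3.14].

INTERFACE

Orientations are given as a unit quaternion [w, x, y, z].
In Python, from bench import monitor, viewer, robot, finder gives the robot as it stands. The module is installed in compiled form; this text tells all that it offers.
- The arm moves only by the shell command python3 -m creep 'ROWS' [FORCE]. ROWS is text: rows parted by semicolons, each of 7 numbers parted by spaces: the shift along the tool's x, y, z in cm, then the turn, a rotation vector about the tool's x, y, z in rad, then the opening, from -1 (shut) to 1 (fully open). A call has 1 to 5 rows; each row shifts and turns the pose as measured when the row begins, along the tool's axes as they then stand; what a row does not reach is not made up. A row lasts 1/12 s, in which the tool goes at most 41.7 mm and 7.16 degrees, less where a joint would pass 70% of its speed; a pose out of reach is approached as far as the arm can. A call with a gripper value outside its range is refused whole. The fingers move at their own pace and stop on an object; FORCE is the grip in N (left out, the last holds). Time passes only in rows, so rows that do not move let the fingers close. It gives the time, the measured TCP pose, the force and the opening at its end, in the units of the state.
- monitor.sense(): the state, without advancing time (a new reading comes with each control period).
- viewer.get_image(name): name is "scene" or "top"; returns a dict with "pixels" (384x512x3 uint8, red, green, blue), "vertical_fov" (degrees; the focal length in pixels is half the picture's height over the tangent of half this angle, whatever the lens; pixels are square), "cx", "cy" (the principal point, pixels), "rvec" (rotation vector, rad) and "tvec" (3), from world to camera coordinates, as OpenCV has them. Camera axes: x right, y down, z forward; pixel columns grow to the right and rows downward; lengths in m; the calibration is good to about 2 mm. A picture is of the moment at which its call begins. There is no depth.
- robot.close_job(): hands the job in, once; it reports no verdict.
Trained networks look in a picture, given as the dict that the camera call returned (one of the last four; its "shot" number tells which), for a name from the list of things; names that differ only in an ending like _2 or _b are one class to them, and where a whole thing is asked for, a point or a joint stands for the part that bears it (a point fixed in the world has none). Each returns a list of dicts, best first, with "confidence" (0 to 1); they miss things now and then, are a little off and sometimes report something else, mostly with a low value. They report only what shows in the picture. A call takes as long as a camera call.
- finder.silhouettes(thing, picture): "pixels" (384x512 bool, what is visible of it) and "location" ([row, column] in pixels, amid what is visible of it).
The state is a dict: "t": time; "joint_positions": joint angles; "dq": joint speeds; "joint_torque": joint torques, N m; "ee_pos": TCP position; "tool_rot": TCP orientation; "contact_force": force on the tool from outside, world axes, zero at the start; "moment": the same for the moment, N m; "opening": opening from 0.0 (shut) to 1.0 (fully open).
Only numpy, scipy, OpenCV 4.12 (cv2) and the standard library are available. Lean on these libraries where they do the work, as an engineer would, in place of code of your own. Each camera call takes 0.05 s, during which the arm holds its last target. There are 200 camera calls.

TASK

Finish the little bench shelf: hook the loose steel bracket's claws into the bare slotted upright, level with the bracket that already hangs on the other one; the upright has some play in its bolts, so feel for the slots. Press it down until it is fully home and its spring tongue has snapped out into the slots, then lay the loose board flat across both brackets, behind their front lips, midway and square, and let go.

Things in the scene. Friction and masses are not known exactly. Their poses are not given: they have to be found in the camera images.
- rack: Wooden foot of the rack, fixed, 105 x 255 x 12 mm. Origin on the bench at its middle, about in the plane of the uprights' front faces; x from front to back, y along the row, z up. The two uprights stand on it near y = +85 and -85 mm, facing -x, which is which changes. The laid board's centre is at about (-35, 0, 221) mm here; 71 mm lie between a bracket's lip and its upright.
- upright_set: The dark steel upright that already carries a bracket, fixed; its bare twin stands across the rack, unmeasured. The bare one's bolts have play: its slots may be up to 6 mm to either side of y = 85 mm and 1.5 mm in x off the rack's plane, so feel for them; it is square and its heights are exact. Origin in the middle of the front face at the lower end, 12 mm above the bench; axes as rack.
- set_upper_slots (a point): On upright_set's face: midway between its two topmost slots, at their lower edges (180 mm above its lower end, 192 above the bench); the bare one is alike. Hollow channel 58 mm wide, 215 mm high, face 4 mm thick. Two columns of slots, 36 mm apart, each slot 6 mm wide and 20 mm high, one every 30 mm. Claws belong in the topmost slots and those 60 mm below.
- set_bracket_mid (a point): Middle point (as bracket_mid) of the bracket that already hangs, locked, on the other upright; fixed.
- bracket: The loose steel bracket, 0.3 kg, 95 mm high, standing on its foot. Origin at its foot, in the face that meets the upright, midway between its two cheeks; x out of that face, towards the claws, z up. The arm reaches 76 mm to -x. Top web flat at z = 95 mm, 40 mm wide; a lip at the arm's front end stands 10 mm higher, 5 mm thick.
- bracket_mid (a point): Middle of the loose bracket: 47.5 mm above its foot, 38 mm in front of the face (origin of bracket shifted by (-38, 0, +47.5) mm), same axes. The cheeks, 40 mm over their flat outsides, are the place to grip, near the top.
- upper_claws (a point): On the loose bracket's face: midway between the two upper claws, at the underside of their necks; 75 mm above the foot, axes as bracket. Four claws, at y = +18 and -18 mm, here and 60 mm lower: 4 mm thick, 11 mm long, neck 8 mm high, a leg 7 mm down from it, 6 mm off the face. They enter straight, 7 to 12 mm above locked height; locked, this point is 192 mm above the bench.
- tongue (a joint): Brass spring tongue of the loose bracket, between its claws: m pushed in, 0 = fully out, 7 mm proud of the face. Pushed in 7 mm by the upright (about 10 N) as the claws enter; it snaps out to 0 into slots at the last 1.5 mm down. Its rub holds the bracket up: some 8 to 25 N on the top web close to the upright push it home; far out on the arm it may jam.
- board_mid (a point): Centre of the loose pale wooden shelf board, 60 x 250 x 18 mm (x depth, y length, z thickness), 0.16 kg, lying flat on the bench; either way round is the same. Grip it at mid length across its 60 mm depth. Laid, its underside rests on the brackets' top webs, 212 mm above the bench.
- board: The board as a whole; origin at the centre of its underside, same axes as board_mid.

How it is judged:
By the outcome, as a careful person would: the job done as asked, in the order asked, and still so for the second after the job is handed in, with the robot touching nothing.
It also fails if it takes over 72 s, if anything falls off the work surface, if the arm or the gripper's body presses on something with over 40 N, if the wrist force passes 120 N, or if a joint passes its speed limit or range.

## Working session

There is one attempt and no reset: what is moved stays moved. The work goes in short steps, Python scripts to look and compute and a shell command to move; the robot and the scene stay as the last step left them, time stands still between calls to the robot, and variables do not carry over. Pictures are saved under pics/ and viewed, about 8 in all and at most 12, crops included, and the job is handed in when it is done.

```bash
mkdir -p pics; cat > h.py <<'E'
import numpy as np,cv2
from scipy.spatial.transform import Rotation as R
from bench import monitor, viewer, robot, finder
def K(p):
    f=p["pixels"].shape[0]/2/np.tan(np.radians(p["vertical_fov"])/2)
    return np.array([[f,0,p["cx"]],[0,f,p["cy"]],[0,0,1]])
def proj(p,X): return cv2.projectPoints(np.array(X,float).reshape(-1,1,3),np.array(p["rvec"]),np.array(p["tvec"]),K(p),None)[0][:,0]
def ray(p,u,v):
    Rm=cv2.Rodrigues(np.array(p["rvec"],float))[0]; t=np.array(p["tvec"],float).ravel()
    d=Rm.T@np.linalg.inv(K(p))@[u,v,1]; return -Rm.T@t, d/np.linalg.norm(d)
def atz(p,u,v,z):
    c,d=ray(p,u,v); return c+d*(z-c[2])/d[2]
def tri(obs):
    A=np.zeros((3,3));b=np.zeros(3)
    for p,u,v in obs:
        c,d=ray(p,u,v);M=np.eye(3)-np.outer(d,d);A+=M;b+=M@c
    X=np.linalg.solve(A,b); return X,[np.linalg.norm((np.eye(3)-np.outer(d,d))@(X-c)) for c,d in (ray(*o) for o in obs)]
def st():
    s=monitor.sense(); Rm=R.from_quat(np.array(s["tool_rot"])[[1,2,3,0]]).as_matrix(); return s,np.array(s["ee_pos"]),Rm
np.set_printoptions(precision=4,suppress=True)
E
cat > a.py <<'E'
from h import *
s,p,Rm=st(); print(s,Rm)
P={n:viewer.get_image(n) for n in("scene","top")}
for n,q in P.items():
    cv2.imwrite(f"pics/{n}0.png",q["pixels"][:,:,::-1]); print(n,q["vertical_fov"],q["rvec"],q["tvec"],ray(q,256,192))
    np.savez(n+"0.npz",**{k:v for k,v in q.items()})
    for t in["rack","upright_set","set_upper_slots","set_bracket_mid","bracket","bracket_mid","upper_claws","board_mid","board","tongue"]:
        for r in finder.silhouettes(t,q)[:2]: print(t,round(r["confidence"],2),r["location"],r["pixels"].sum(),end=" | ")
        print()
E
python3 a.py
```

```text
{'t': 0.0, 'joint_positions': array([ 1.4305,  0.5083, -0.2375,  1.5011,  0.1257,  1.1489, -0.1548]), 'dq': array([ 0.    , -0.0026,  0.0004,  0.0014,  0.0005, -0.0013, -0.0004]), 'joint_torque': array([ -0.001 , -62.0605,  -2.187 , -24.9657,   0.0128,   0.012 ,
         0.    ]), 'ee_pos': array([ 0.1519, -0.6057,  0.2304]), 'tool_rot': array([-0.0861, -0.7017, -0.0873,  0.7019]), 'contact_force': array([-0.0708,  0.8889, -0.5336]), 'moment': array([-0.0224,  0.0034, -0.0357]), 'opening': 0.9972699231746085} [[-0.0005  0.2434 -0.9699]
 [ 0.0017 -0.9699 -0.2434]
 [-1.     -0.0018  0.    ]]
scene 51.174271242704286 [ 1.3223 -2.1535  0.9928] [0.3354 0.3359 0.6749] (array([-0.1006,  0.4383,  0.6918]), array([ 0.6612, -0.3421, -0.6676]))
rack 0.72 [208.9, 193.9] 2822 | 
upright_set 0.95 [150.8, 226.1] 2536 | 
set_upper_slots 0.58 [151.2, 227.2] 2516 | 
set_bracket_mid 0.9 [150.1, 226.6] 2490 | 
bracket 0.58 [176.6, 316.5] 1029 | 
bracket_mid 0.57 [180.8, 318.2] 1085 | 
upper_claws 0.6 [180.4, 318.9] 1110 | 
board_mid 0.66 [274.5, 210.9] 3424 | 
board 0.59 [275.5, 210.5] 3539 | board 0.2 [150.0, 223.3] 2476 | 
tongue 0.66 [150.9, 222.7] 2492 | tongue 0.38 [181.4, 319.7] 1088 | 
top 43.72434031518947 [ 2.1161 -2.1156  0.2166] [0.1305 0.528  1.2693] (array([0.2624, 0.133 , 1.3493]), array([ 0.2026, -0.0005, -0.9793]))
rack 0.68 [176.8, 215.7] 2206 | rack 0.49 [203.0, 317.3] 553 | 
upright_set 0.88 [160.3, 244.5] 807 | 
set_upper_slots 0.93 [156.5, 246.5] 815 | 
set_bracket_mid 0.71 [157.1, 244.3] 791 | 
bracket 0.71 [203.9, 320.7] 585 | 
bracket_mid 0.59 [204.4, 318.9] 523 | 
upper_claws 0.76 [201.8, 319.3] 562 | 
board_mid 0.55 [250.1, 202.1] 2071 | board_mid 0.52 [156.5, 245.6] 903 | 
board 0.83 [246.7, 204.9] 2029 |
```

View pics/scene0.png

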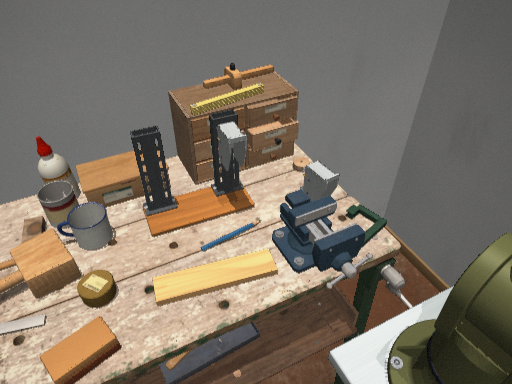

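View pics/top0.png

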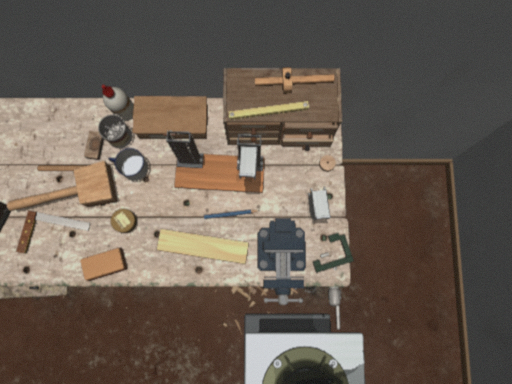

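The scene view shows the bare upright at about (152,170), the one with the hung bracket at (228,150), the loose bracket standing behind the vise at (320,180) and the board at (213,275). I'll zoom in next.

```bash
python3 -c "
import cv2
a=cv2.imread('pics/top0.png')[115:275,145:345]; b=cv2.imread('pics/scene0.png')[95:310,125:350]
cv2.imwrite('pics/topc.png',cv2.resize(a,None,fx=4,fy=4,interpolation=cv2.INTER_CUBIC)[:600])
cv2.imwrite('pics/scenec.png',cv2.resize(b,None,fx=3.5,fy=3.5,interpolation=cv2.INTER_CUBIC)[:600])"
cat > b.py <<'E'
from h import *
L=lambda n:{k:(v if v.ndim else v.item()) for k,v in np.load(n+'0.npz',allow_pickle=True).items()}
T,S=L('top'),L('scene')
print(T.keys())
for nm,z in(("top bracket",.095),("board",.018),):
    pass
for u,v,z,n in[(320,204,.095,'br'),(203,247,.018,'board'),(217,174,.012,'rack'),(248,161,.2,'setbr')]: print(n,atz(T,u,v,z))
E
python3 b.py
```

```text
dict_keys(['pixels', 'vertical_fov', 'cx', 'cy', 'rvec', 'tvec', 'shot'])
br [ 0.4893 -0.0382  0.095 ]
board [0.3818 0.2793 0.018 ]
rack [0.5918 0.2444 0.012 ]
setbr [0.5788 0.1523 0.2   ]
```

View pics/topc.png

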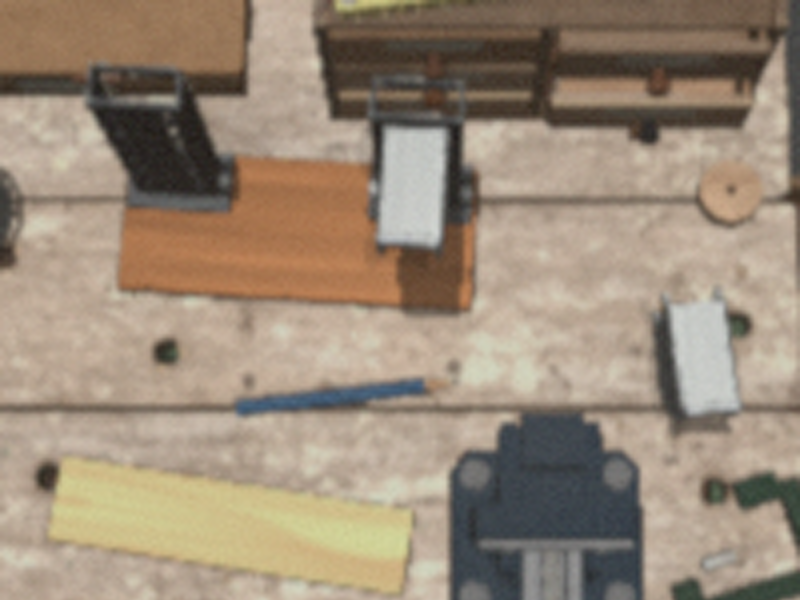

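View pics/scenec.png

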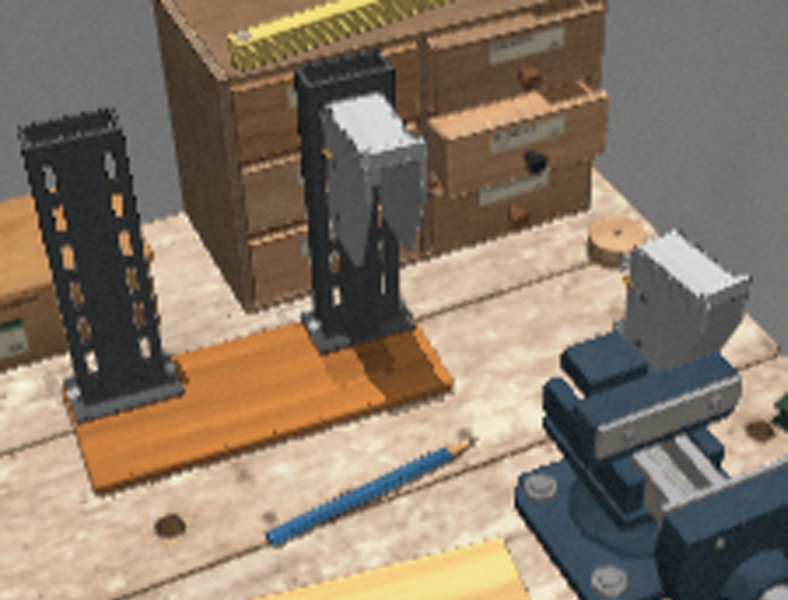

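```bash
cat > b.py <<'E'
from h import *
from scipy.optimize import least_squares
L=lambda n:{k:(v if v.ndim else v.item()) for k,v in np.load(n+'0.npz',allow_pickle=True).items()}
T,S=L('top'),L('scene')
tc=lambda u,v:np.array([(u+.5)/4-.5+145,(v+.5)/4-.5+115]); sc=lambda u,v:np.array([(u+.5)/3.5-.5+125,(v+.5)/3.5-.5+95])
def fit(name,pts,x0,ext=0):
    def W(x,l): 
        l=np.array(l,float)/1e3; c,s=np.cos(x[2]),np.sin(x[2])
        return np.array([x[0]+c*l[0]-s*l[1],x[1]+s*l[0]+c*l[1],l[2]+x[3]])
    def f(x,reg=True):
        return np.concatenate([proj(p,W(x,l))[0]-q for p,q,l in pts])
    r=least_squares(f,x0,loss='soft_l1'); print(name,r.x); print(f(r.x).reshape(-1,2).round(1).tolist()); return r.x
b=[(T,tc(668,305),(0,20,95)),(T,tc(722,300),(0,-20,95)),(T,tc(740,412),(-76,-20,105)),(T,tc(685,415),(-76,20,105)),
(S,sc(630,262),(0,20,95)),(S,sc(672,232),(0,-20,95)),(S,sc(748,278),(-76,-20,105)),(S,sc(705,300),(-76,20,105))]
fit('loose',b,[.52,-.04,0,0])
r=[(T,tc(118,290),(-52.5,127.5,12)),(T,tc(470,310),(-52.5,-127.5,12)),
(T,tc(385,125),(0,-65,212)),(T,tc(447,128),(0,-105,212)),(T,tc(442,245),(-76,-105,222)),(T,tc(378,240),(-76,-65,222)),
(T,tc(372,116),(0,-56,227)),(T,tc(465,120),(0,-114,227)),
(S,sc(97,490),(-52.5,127.5,12)),(S,sc(452,382),(-52.5,-127.5,12)),
(S,sc(325,103),(0,-65,212)),(S,sc(378,95),(0,-105,212)),(S,sc(425,143),(-76,-105,222)),(S,sc(370,152),(-76,-65,222))]
fit('rack',r,[.6,.24,0,0])
u=[(T,tc(93,103),(0,29,227)),(T,tc(183,107),(0,-29,227)),(S,sc(23,155),(0,29,227)),(S,sc(122,135),(0,-29,227)),(T,tc(130,207),(0,29,24)),]
fit('bare',u[:4],[.6,.33,0,0])
d=[(T,tc(62,458),(30,125,18)),(T,tc(412,510),(30,-125,18)),(T,tc(405,593),(-30,-125,18)),(T,tc(50,540),(-30,125,18))]
fit('board',d,[.38,.28,0,0])
E
python3 b.py
```

```text
loose [ 0.5267 -0.0354  0.1251 -0.0044]
[[-0.6, 0.6], [0.6, 0.1], [1.1, -0.7], [-0.2, 0.4], [-0.5, -2.7], [0.1, 0.3], [0.2, 0.4], [-0.4, 0.2]]
rack [ 0.6118  0.2361  0.0052 -0.0029]
[[1.3, -1.7], [2.2, -7.1], [-0.5, 1.2], [0.1, 0.3], [1.6, -0.1], [1.1, 1.3], [-1.1, 1.6], [-0.7, 0.5], [-0.4, -2.4], [-2.0, -5.7], [-1.6, 1.8], [-0.2, -0.2], [1.3, -0.7], [-0.3, 1.6]]
bare [ 0.625   0.3228 -0.0603 -0.0076]
[[-0.9, -0.3], [0.1, 0.1], [0.4, 0.2], [0.1, -0.1]]
board [ 0.3863  0.2821 -0.1442 -0.0141]
[[0.6, -0.2], [0.6, -0.4], [-0.8, 0.1], [-0.4, 0.4]]
```

```bash
cat >> b.py <<'E'
print('---')
fit('rackset',r[2:8]+r[10:],[.6,.24,-.06,0])
fit('setbr',r[2:6]+r[10:],[.6,.24,-.06,0])
for a in((118,290),(470,312)): print(atz(T,*tc(*a),.012), atz(T,*tc(*a),.0))
for a in((97,492),(452,384)): print(atz(S,*sc(*a),.012),atz(S,*sc(*a),.0))
E
python3 b.py|sed -n '/---/,$p'
```

```text
---
rackset [ 0.618   0.2342 -0.0501 -0.002 ]
[[0.3, 0.1], [0.9, 0.1], [0.6, -0.3], [0.1, 0.1], [-0.3, 0.3], [0.1, 0.5], [-1.3, 0.7], [0.4, -0.8], [0.2, -0.9], [-1.9, 0.8]]
setbr [ 0.6173  0.2345 -0.0483 -0.0016]
[[0.1, 0.2], [0.7, 0.2], [0.5, -0.2], [0.0, 0.3], [-1.3, 0.7], [0.4, -0.8], [0.2, -0.9], [-1.9, 0.8]]
[0.5531 0.3663 0.012 ] [0.5557 0.3684 0.    ]
[0.5372 0.1148 0.012 ] [0.5397 0.1146 0.    ]
[0.5466 0.3652 0.012 ] [0.558 0.364 0.   ]
[0.5346 0.1155 0.012 ] [0.5458 0.1098 0.    ]
```

The fits agree with the text: loose bracket web near z 0.09, rack yaw about -0.055. The loose bracket's claws already face +x, so I'm moving over it.

```bash
cat > d.py <<'E'
# usage: d.py x y z yaw  -> tool-frame shift (cm) & turn needed; yaw: desired bracket-frame yaw (tool y = -bracket y)
import sys
from h import *
s,p,Rm=st()
x,y,z,w=map(float,sys.argv[1:5])
D=np.array([x,y,z])-p
c,sn=np.cos(w),np.sin(w)
G=np.array([[0,sn,-c],[0,-c,-sn],[-1,0,0]])
print('t',s['t'],'tcp',p,'F',s['contact_force'],'M',s['moment'],'open',round(s['opening'],3))
print('shift cm',Rm.T@D*100,'turn',R.from_matrix(Rm.T@G).as_rotvec())
E
python3 -m creep '0 -2.74 -2.78 0 0 0 1;0 -2.74 -2.78 0 0 0 1;0 -2.74 -2.78 0 0 0 1;0 -2.74 -2.78 0 0 0 1;0 -2.74 -2.78 0 0 0 1'
python3 -m creep '0 -2.74 -2.78 0 0 0 1;0 -2.74 -2.78 0 0 0 1;0 -2.74 -2.78 0 0 0 1;0 -2.74 -2.78 0 0 0 1;0 -2.74 -2.78 0 0 0 1'
python3 -m creep '0 -2.74 -2.78 0 0 0 1;0 -2.74 -2.78 0 0 0 1;0 -2.74 -2.78 0 0 0 1;0 -2.74 -2.78 0 0 0 1;0 -2.74 -2.78 0 0 0 1'
python3 d.py .497 -.039 .231 .125
```

```text
t: 1.52
ee_pos: [0.2497, -0.4422, 0.2286]
tool_rot: [-0.082, -0.701, -0.08, 0.704]
contact_force: [1.8, -0.1, 0.7]
opening: 0.999
t: 1.93
ee_pos: [0.3572, -0.2689, 0.2289]
tool_rot: [-0.083, -0.702, -0.078, 0.703]
contact_force: [0.1, 0.5, 0.7]
opening: 1.004
t: 2.35
ee_pos: [0.4655, -0.0954, 0.2295]
tool_rot: [0.083, 0.703, 0.076, -0.702]
contact_force: [0.4, -1.3, -0.5]
opening: 1.0
t 2.35 tcp [ 0.4655 -0.0954  0.2295] F [ 0.4042 -1.2905 -0.468 ] M [ 0.0201 -0.0116  0.03  ] open 1.0
shift cm [-0.1944 -4.7893 -4.3321] turn [ 0.1008 -0.0014 -0.0103]
```

```bash

python3 -m creep '0 -2.4 -2.2 0 0 0 1;0 -2.4 -2.2 0 0 0 1;0 0 0 0.1 0 -0.01 1;0 0 0 0 0 0 1'
python3 d.py .497 -.039 .12 .125
cat > pic.py <<'E'
import sys
from h import *
q=viewer.get_image(sys.argv[1]); u0,u1,v0,v1,f=map(float,sys.argv[3:8])
cv2.imwrite(f"pics/{sys.argv[2]}.png",cv2.resize(q["pixels"][int(v0):int(v1),int(u0):int(u1),::-1],None,fx=f,fy=f,interpolation=cv2.INTER_CUBIC))
np.savez(sys.argv[2]+".npz",**q)
E
python3 pic.py scene s1 260 420 110 250 4
```

```text
t: 2.68
ee_pos: [0.5032, -0.0249, 0.2302]
tool_rot: [0.047, 0.708, 0.05, -0.703]
contact_force: [0.4, -1.6, 0.4]
opening: 0.999
t 2.6833 tcp [ 0.5032 -0.0249  0.2302] F [ 0.4427 -1.6139  0.3643] M [-0.0532  0.0093 -0.0039] open 0.999
shift cm [11.0051  1.3515  0.8904] turn [ 0.0111 -0.0073  0.0039]
```

View pics/s1.png

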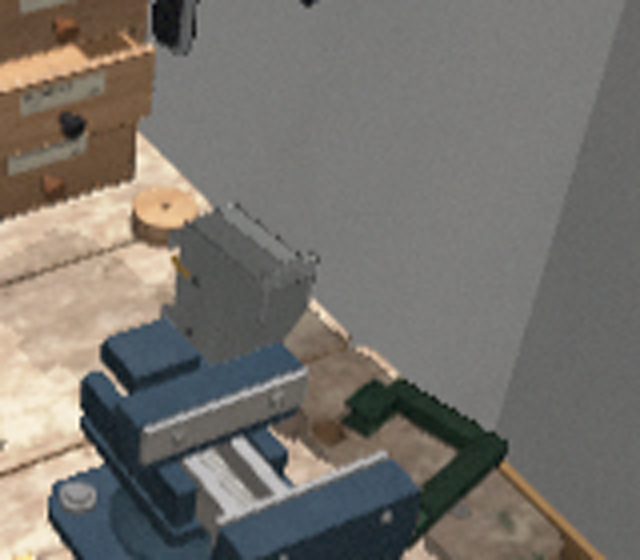

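The bracket, at crop (240,280), stands clear of the vise jaws and the fingers are above it. Correcting the position and descending.

```bash

python3 -m creep '2 1.3 0.9 0.01 -0.007 0.004 1;3 0 0 0 0 0 1;3 0 0 0 0 0 1;2.5 0 0 0 0 0 1;0 0 0 0 0 0 1'
python3 d.py .497 -.039 .062 .125
```

```text
t: 3.15
ee_pos: [0.4971, -0.0435, 0.1246]
tool_rot: [0.052, 0.708, 0.049, -0.702]
contact_force: [-0.8, -0.5, 0.2]
opening: 0.999
t 3.15 tcp [ 0.4971 -0.0435  0.1246] F [-0.8186 -0.5028  0.1601] M [-0.0363  0.0699  0.0189] open 0.999
shift cm [ 6.2615 -0.4747 -0.0013] turn [ 0.0168 -0.0078 -0.005 ]
```

```bash

python3 -m creep '2.2 -0.4 0 0.016 -0.007 -0.005 1;2.2 0 0 0 0 0 1;1.5 0 0 0 0 0 1;0 0 0 0 0 0 1'
python3 d.py .497 -.039 .060 .125
python3 -m creep '0 0 0 0 0 0 -1;0 0 0 0 0 0 -1;0 0 0 0 0 0 -1;0 0 0 0 0 0 -1;0 0 0 0 0 0 -1' 50
python3 -m creep '0 0 0 0 0 0 -1;0 0 0 0 0 0 -1;0 0 0 0 0 0 -1'
python3 d.py .497 -.039 .30 -.055
```

```text
t: 3.48
ee_pos: [0.4973, -0.0442, 0.0673]
tool_rot: [0.046, 0.707, 0.044, -0.705]
contact_force: [-0.2, 1.3, -0.0]
opening: 1.0
t 3.4833 tcp [ 0.4973 -0.0442  0.0673] F [-0.212   1.3166 -0.013 ] M [ 0.0058 -0.0228 -0.0001] open 1.0
shift cm [ 0.7254 -0.5196 -0.0296] turn [ 0.0027 -0.0025 -0.003 ]
t: 3.9
ee_pos: [0.4996, -0.046, 0.073]
tool_rot: [0.047, 0.709, 0.044, -0.703]
contact_force: [-0.5, 0.2, -3.7]
opening: 0.464
t: 4.15
ee_pos: [0.4994, -0.0464, 0.0737]
tool_rot: [0.047, 0.709, 0.044, -0.702]
contact_force: [-0.1, -0.5, -3.8]
opening: 0.465
t 4.15 tcp [ 0.4994 -0.0464  0.0737] F [-0.0984 -0.5045 -3.8355] M [ 0.0477  0.0151 -0.0045] open 0.465
shift cm [-22.6338  -0.6265  -0.0476] turn [ 0.1836 -0.0091 -0.0051]
```

Gripped at 39.5 mm. The foot may have lifted slightly, so I'll touch it gently back on the bench to get the TCP-to-foot offset.

```bash

for i in 1; do python3 -m creep '0.3 0 0 0 0 0 -1;0 0 0 0 0 0 -1'; python3 -m creep '0.3 0 0 0 0 0 -1;0 0 0 0 0 0 -1'; done; python3 d.py .497 -.039 .30 -.055
```

```text
t: 4.32
ee_pos: [0.5002, -0.0452, 0.0716]
tool_rot: [0.047, 0.709, 0.044, -0.702]
contact_force: [-0.2, -0.1, -2.9]
opening: 0.464
t: 4.48
ee_pos: [0.5011, -0.0423, 0.0708]
tool_rot: [0.047, 0.711, 0.045, -0.701]
contact_force: [0.6, -0.1, -4.4]
opening: 0.457
t 4.4833 tcp [ 0.5011 -0.0423  0.0708] F [ 0.583  -0.1162 -4.3639] M [-0.0431  0.0217  0.065 ] open 0.457
shift cm [-22.9197  -0.298    0.048 ] turn [ 0.1861 -0.0142 -0.0025]
```

```bash

for i in 1; do python3 -m creep '0.3 0 0 0 0 0 -1;0 0 0 0 0 0 -1'; python3 -m creep '0.3 0 0 0 0 0 -1;0 0 0 0 0 0 -1';python3 -m creep '0.3 0 0 0 0 0 -1;0 0 0 0 0 0 -1'; done | grep -E 'ee|forc'
```

```text
ee_pos: [0.5024, -0.0412, 0.0706]
contact_force: [-0.7, 0.2, -3.6]
ee_pos: [0.5043, -0.0409, 0.0704]
contact_force: [0.3, -0.4, -3.5]
ee_pos: [0.5063, -0.0408, 0.0703]
contact_force: [0.7, -0.3, -3.5]
```

```bash
python3 pic.py scene s2 250 410 90 230 4; python3 -c "
from h import *
s,p,Rm=st(); print(s,Rm)"
```

```text
{'t': 5.0333, 'joint_positions': array([ 0.2742,  0.5323, -0.3583,  2.0342,  0.3315,  0.6003, -1.7477]), 'dq': array([ 0.0019,  0.0201,  0.0049,  0.0067,  0.0031, -0.01  ,  0.0025]), 'joint_torque': array([  0.0491, -55.0649,  -3.5947, -16.0303,   0.0151,   0.0502,
        -0.0216]), 'ee_pos': array([ 0.5063, -0.041 ,  0.07  ]), 'tool_rot': array([ 0.0492,  0.7154,  0.0444, -0.6955]), 'contact_force': array([ 0.2155,  0.4053, -3.8138]), 'moment': array([ 0.0732,  0.0402, -0.0003]), 'opening': 0.45855889455398213} [[ 0.0285  0.132  -0.9908]
 [-0.005  -0.9912 -0.1322]
 [-0.9996  0.0087 -0.0276]]
```

View pics/s2.png

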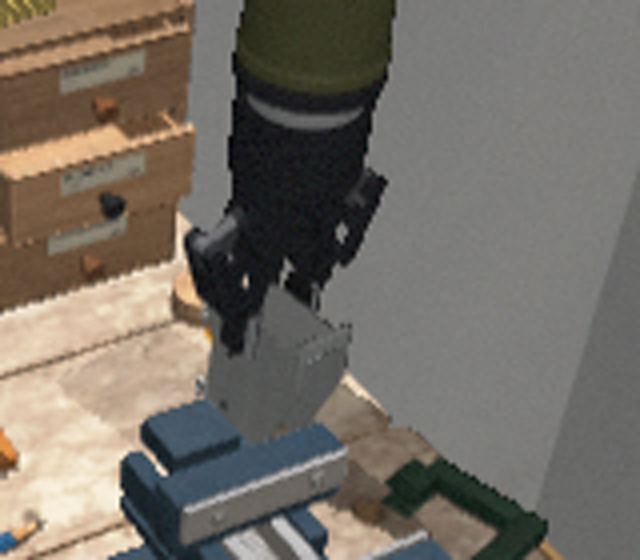

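```bash
python3 d.py .506 -.041 .066 .132;  python3 -m creep '0.8 0 0 0 0 0 -1'; python3 -m creep '0.5 0 0 0 0 0 -1';python3 d.py .506 -.041 .066 .132
```

```text
t 5.0333 tcp [ 0.5063 -0.041   0.07  ] F [ 0.2155  0.4053 -3.8138] M [ 0.0732  0.0402 -0.0003] open 0.459
shift cm [ 0.3978 -0.0039  0.0448] turn [ 0.0005 -0.0276 -0.0087]
t: 5.12
ee_pos: [0.5093, -0.0409, 0.0659]
tool_rot: [0.05, 0.718, 0.044, -0.693]
contact_force: [-16.2, 2.3, 88.5]
opening: 0.461
t: 5.2
ee_pos: [0.5107, -0.0406, 0.0653]
tool_rot: [0.05, 0.719, 0.043, -0.691]
contact_force: [-25.4, 3.3, 91.5]
opening: 0.457
t 5.2 tcp [ 0.5107 -0.0406  0.0653] F [-25.356    3.2537  91.5152] M [1.4139 4.9494 0.0242] open 0.457
shift cm [-0.0888 -0.0188  0.4732] turn [-0.0005 -0.0387 -0.0134]
```

```bash
python3 -m creep '-1 0 0.4 0 -0.035 -0.013 -1;-1 0 0 0 0 0 -1;0 0 0 0 0 0 -1;0 0 0 0 0 0 -1' 80; python3 d.py .506 -.041 .066 .132; python3 -m creep '0 0 0 0 0 0 -1;0 0 0 0 0 0 -1'; python3 d.py .506 -.041 .066 .132
```

```text
t: 5.53
ee_pos: [0.5064, -0.0413, 0.0859]
tool_rot: [0.047, 0.707, 0.046, -0.704]
contact_force: [-0.7, 0.4, -3.8]
opening: 0.457
t 5.5333 tcp [ 0.5064 -0.0413  0.0859] F [-0.6938  0.4137 -3.8464] M [ 0.0298 -0.009   0.0141] open 0.457
shift cm [ 1.9914 -0.0389  0.05  ] turn [-0.0004 -0.0053 -0.0016]
t: 5.7
ee_pos: [0.5056, -0.0417, 0.0839]
tool_rot: [0.047, 0.707, 0.046, -0.704]
contact_force: [-0.9, 0.2, -5.0]
opening: 0.454
t 5.7 tcp [ 0.5056 -0.0417  0.0839] F [-0.8817  0.1952 -5.0312] M [-0.024  -0.0621  0.045 ] open 0.454
shift cm [ 1.7912 -0.067  -0.038 ] turn [-0.0009 -0.0036 -0.0013]
```

```bash
python3 -m creep '-3.5 0 1.5 0.09 0 0 -1;-3.5 0 1.5 0.09 0 0 -1;-3.5 0 1.5 0 0 0 -1;-3.5 0 0 0 0 0 -1;-2.5 0 0 0 0 0 -1'; python3 d.py .46 .32 .25 -.058
```

```text
t: 6.12
ee_pos: [0.4532, -0.0436, 0.2411]
tool_rot: [0.022, -0.699, 0.019, 0.715]
contact_force: [1.8, 0.5, -4.2]
opening: 0.454
t 6.1167 tcp [ 0.4532 -0.0436  0.2411] F [ 1.7903  0.4833 -4.1536] M [ 0.0414 -0.1963 -0.0329] open 0.454
shift cm [ -0.721  -36.3432   1.4272] turn [0.0004 0.0231 0.0037]
```

```bash
python3 -m creep '0 -3.8 0 0 0.02 0 -1;0 -4 0 0 0 0 -1;0 -4 0 0 0 0 -1;0 -4 0 0 0 0 -1;0 -4 0 0 0 0 -1' | grep ee; python3 -m creep '0 -4 0 0 0 0 -1;0 -4 0 0 0 0 -1;0 -3 0 0 0 0 -1;0 0 0 0 0 0 -1;0 0 0 0 0 0 -1'; python3 d.py .54 .325 .195 -.058
```

```text
ee_pos: [0.4689, 0.1473, 0.2436]
t: 6.95
ee_pos: [0.4742, 0.2724, 0.2372]
tool_rot: [0.025, -0.706, 0.026, 0.707]
contact_force: [-0.4, -1.0, -3.7]
opening: 0.452
t 6.95 tcp [0.4742 0.2724 0.2372] F [-0.4486 -0.9568 -3.7385] M [-0.1076 -0.0801  0.0099] open 0.452
shift cm [ 4.2105 -5.7267 -6.1903] turn [-0.0133  0.0006 -0.0016]
```

```bash
python3 -m creep '1.2 -2.8 -3 -0.013 0 0 -1;1.2 -2.9 -3.2 0 0 0 -1;0 0 0 0 0 0 -1;0 0 0 0 0 0 -1'|grep ee; python3 d.py .54 .325 .195 -.058; python3 pic.py scene s3 130 250 80 230 4;  python3 pic.py top t3 150 270 110 220 5
```

```text
ee_pos: [0.5384, 0.3217, 0.2054]
t 7.2833 tcp [0.5384 0.3217 0.2054] F [-0.935   0.2932 -3.4586] M [ 0.0155  0.0158 -0.0241] open 0.453
shift cm [ 1.0382 -0.3478 -0.1461] turn [ 0.0002  0.0089 -0.0105]
```

View pics/s3.png

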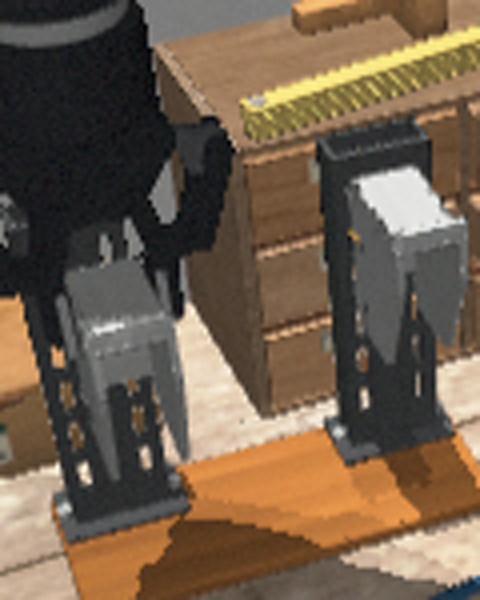

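The held bracket hangs square in front of the bare upright at crop (120,400), matching the attitude of the set one at (420,270). Next I move in to feel for the slots.

```bash
python3 -m creep '1.1 -0.3 -1.5 0 0.009 -0.01 -1;0 0 -1 0 0 0 -1;0 0 0 0 0 0 -1'|grep ee; python3 d.py .575 .3235 .1935 -.058
```

```text
ee_pos: [0.5628, 0.3193, 0.1964]
t 7.6333 tcp [0.5628 0.3193 0.1964] F [-0.1527 -0.4311 -2.5526] M [-0.004  -0.0384  0.0578] open 0.457
shift cm [ 0.2889 -0.4962 -1.1924] turn [-0.0017 -0.002  -0.002 ]
```

```bash
python3 -m creep '0.3 -0.6 -0.6 0 0 0 -1;0 0 -0.5 0 0 0 -1'|grep -E 'ee|cont'; python3 d.py .575 .3235 .1935 -.058;  python3 -m creep '0 -0.2 -0.5 0 0 0 -1;0 0 0 0 0 0 -1'|grep -E 'ee|cont'; python3 d.py .575 .3235 .1935 -.058
```

```text
ee_pos: [0.5738, 0.3236, 0.1951]
contact_force: [1.4, 0.5, -3.7]
t 7.8 tcp [0.5738 0.3236 0.1951] F [ 1.4059  0.464  -3.7073] M [ 0.0633 -0.0689 -0.0042] open 0.45
shift cm [ 0.16   -0.0012 -0.1201] turn [-0.0031 -0.0025 -0.0024]
ee_pos: [0.5803, 0.3251, 0.1963]
contact_force: [-0.3, -0.1, -4.2]
t 7.9667 tcp [0.5803 0.3251 0.1963] F [-0.2965 -0.0688 -4.2041] M [ 0.0372 -0.0305 -0.0215] open 0.454
shift cm [0.2813 0.1885 0.5224] turn [-0.0039 -0.0041 -0.002 ]
```

```bash
python3 -m creep '0.4 0 -0.3 0 0 0 -1;0.1 0 0 0 0 0 -1'|grep -E 'ee|cont'; python3 -m creep '0.1 0 -0.3 0 0 0 -1;0.1 0 0 0 0 0 -1'|grep -E 'ee|cont';python3 d.py .585 .3235 .1935 -.058
```

```text
ee_pos: [0.5837, 0.3253, 0.1919]
contact_force: [0.1, -0.9, -3.7]
ee_pos: [0.5856, 0.3258, 0.19]
contact_force: [-1.9, -1.6, 1.5]
t 8.3 tcp [0.5856 0.3258 0.19  ] F [-1.903  -1.605   1.5167] M [-0.3652  0.2953 -0.0628] open 0.452
shift cm [-0.3454  0.2331  0.0473] turn [-0.0024 -0.0034 -0.0011]
```

Upward force with little x force: the claw legs are probably resting on the slots' lower edges. Raising a little and pushing in.

```bash
python3 -m creep '-0.5 0 0 0 0 0 -1;0 0 0 0 0 0 -1'|grep -E 'ee|cont'; python3 -m creep '0 0 -0.4 0 0 0 -1;0 0 0 0 0 0 -1'|grep -E 'ee|cont';python3 d.py .585 .3235 .1935 -.058
```

```text
ee_pos: [0.5854, 0.3257, 0.1951]
contact_force: [0.5, 0.0, -3.2]
ee_pos: [0.5888, 0.3253, 0.1951]
contact_force: [-0.6, 0.1, -4.3]
t 8.6333 tcp [0.5888 0.3253 0.1951] F [-0.6136  0.0644 -4.3043] M [-0.2824 -0.0192  0.0391] open 0.458
shift cm [0.1602 0.202  0.3656] turn [-0.0015 -0.0016 -0.0025]
```

```bash
python3 -m creep '0 0 -0.3 0 0 0 -1;0 0 0 0 0 0 -1'|grep -E 'ee|cont'; python3 -m creep '0 0 -0.3 0 0 0 -1;0 0 0 0 0 0 -1'|grep -E 'ee|cont';python3 d.py .585 .3235 .1935 -.058
```

```text
ee_pos: [0.5898, 0.3253, 0.1948]
contact_force: [-5.9, -1.3, -0.3]
ee_pos: [0.5901, 0.3253, 0.1944]
contact_force: [-6.0, -0.6, -0.8]
t 8.9667 tcp [0.5901 0.3253 0.1944] F [-5.9891 -0.5981 -0.8217] M [-0.2459  1.1237 -0.0301] open 0.454
shift cm [0.0976 0.2043 0.5026] turn [ 0.0011  0.0075 -0.0053]
```

```bash
for k in 1; do python3 -m creep '0 0.25 -0.2 0 -0.005 0.005 -1;0 0 -0.1 0 0 0 -1'|grep -E 'ee|cont'; python3 -m creep '0 0.25 -0.2 0 0 0 -1;0 0 -0.1 0 0 0 -1'|grep -E 'ee|cont';done; python3 d.py .585 .3235 .1935 -.058
```

```text
ee_pos: [0.59, 0.3248, 0.1942]
contact_force: [-6.2, -2.0, -1.9]
ee_pos: [0.5899, 0.3242, 0.1938]
contact_force: [-6.3, -3.5, -1.1]
t 9.3 tcp [0.5899 0.3242 0.1938] F [-6.3146 -3.4576 -1.1326] M [-0.6331  1.1651 -0.0953] open 0.455
shift cm [0.039  0.0965 0.4866] turn [ 0.0073  0.0224 -0.0076]
```

```bash
for k in 1; do python3 -m creep '0 0.5 -0.1 0 0.022 0 -1;0 0 -0.2 0 0 0 -1'|grep -E 'ee|cont'; python3 -m creep '0 0.5 -0.2 0 0 0 -1;0 0 -0.2 0 0 0 -1'|grep -E 'ee|cont';done; python3 d.py .585 .3235 .1935 -.058
```

```text
ee_pos: [0.59, 0.3239, 0.193]
contact_force: [-6.0, -3.2, -2.2]
ee_pos: [0.5902, 0.3235, 0.1925]
contact_force: [-5.0, -3.6, -2.2]
t 9.6333 tcp [0.5902 0.3235 0.1925] F [-5.0268 -3.5985 -2.2046] M [-0.874   1.3116 -0.2146] open 0.454
shift cm [-0.0921  0.0209  0.5199] turn [0.0174 0.0086 0.004 ]
```

The tips seem caught in y, so the claws may be in the slots with the tongue resisting. I'll straighten up and push more firmly.

```bash
python3 -m creep '0 -0.15 0 0.017 0.008 0.004 -1;0 0 -0.5 0 0 0 -1'|grep -E 'ee|cont'; python3 d.py .585 .3245 .1935 -.058; python3 -m creep '0 0 -0.6 0 0 0 -1;0 0 -0.3 0 0 0 -1'|grep -E 'ee|cont'; python3 d.py .585 .3245 .1935 -.058
```

```text
ee_pos: [0.5918, 0.325, 0.1918]
contact_force: [-10.3, -0.0, 2.4]
t 9.8 tcp [0.5918 0.325  0.1918] F [-10.2918  -0.0088   2.4201] M [-0.1634  2.1677  0.0389] open 0.452
shift cm [-0.1612  0.0936  0.679 ] turn [ 0.0007  0.006  -0.0023]
ee_pos: [0.5934, 0.3249, 0.1919]
contact_force: [-11.4, -4.2, 4.8]
t 9.9667 tcp [0.5934 0.3249 0.1919] F [-11.4315  -4.1666   4.7651] M [-0.5595  1.9806 -0.0743] open 0.457
shift cm [-0.1484  0.0915  0.8348] turn [ 0.003   0.0183 -0.0074]
```

```bash
python3 -m creep '-0.2 0 -0.5 0 0.018 -0.007 -1;0 0 -0.5 0 0 0 -1'|grep -E 'ee|cont'; python3 -m creep '0 0 -0.6 0 0 0 -1;0 0 -0.6 0 0 0 -1'|grep -E 'ee|cont'; python3 d.py .585 .3245 .1935 -.058
```

```text
ee_pos: [0.5934, 0.325, 0.1918]
contact_force: [-20.6, -4.5, 12.9]
ee_pos: [0.5931, 0.3248, 0.1923]
contact_force: [-24.3, -5.5, 9.0]
t 10.3 tcp [0.5931 0.3248 0.1923] F [-24.312   -5.4617   9.0316] M [-1.0245  4.3099 -0.448 ] open 0.454
shift cm [-0.0936  0.0713  0.8083] turn [ 0.011   0.0372 -0.0147]
```

```bash
python3 -m creep '0 0 0.3 0 0.035 -0.014 -1;0 0 0 0 0 0 -1'|grep -E 'ee|cont'; python3 d.py .5935 .3245 .1935 -.058; python3 pic.py scene s4 130 250 80 230 5;  python3 pic.py top t4 150 270 120 200 5; python3 -c "
import cv2,numpy as np
a=cv2.imread('pics/s4.png')[:600,:400];b=cv2.imread('pics/t4.png')[:,:];a=cv2.imread('pics/s4.png')[100:700]
b=cv2.resize(cv2.imread('pics/t4.png')[:,:300],(200,267)); c=np.zeros((600,800,3),np.uint8);c[:,:600]=a;c[:267,600:]=b;cv2.imwrite('pics/st4.png',c)"
```

```text
ee_pos: [0.5877, 0.325, 0.1925]
contact_force: [-0.4, -0.3, -3.5]
t 10.4667 tcp [0.5877 0.325  0.1925] F [-0.4392 -0.2732 -3.5155] M [-0.015   0.0072  0.0341] open 0.453
shift cm [-0.1004  0.0273 -0.5781] turn [ 0.0107  0.0044 -0.0026]
```

View pics/st4.png

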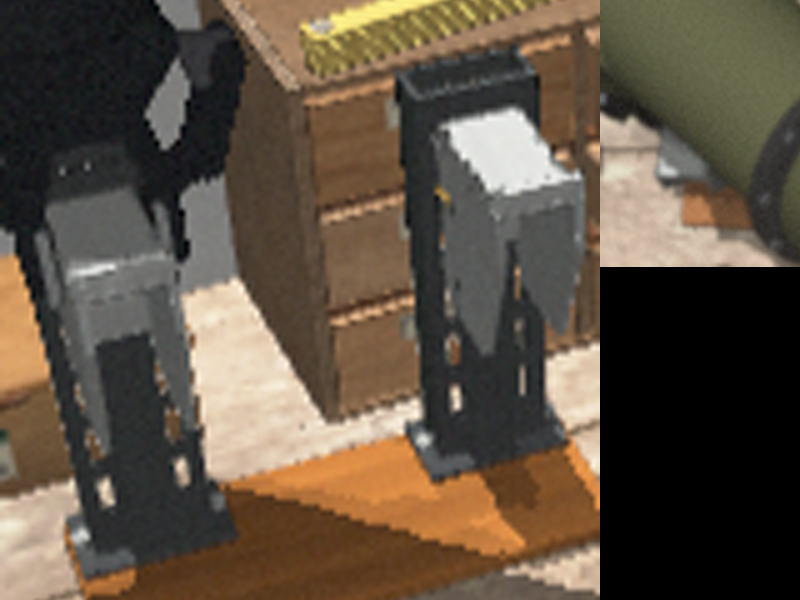

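I think the claws are inside the slots: there was vertical contact at x=0.5856 and spring contact from 0.590. Under load the tool tilted and the legs caught the lower edge. I'll push again a bit higher, countering the tilt.

```bash
python3 -m creep '-0.15 0.05 -0.4 0.01 0.01 -0.003 -1;-0.1 0 -0.5 0 0.02 0 -1'|grep -E 'ee|cont'; python3 d.py .5935 .3245 .1935 -.058; python3 -m creep '-0.05 0.05 -0.6 0 0.03 0 -1;-0.05 0.05 -0.6 0 0.03 0 -1'|grep -E 'ee|cont'; python3 d.py .5935 .3245 .1935 -.058
```

```text
ee_pos: [0.5943, 0.3247, 0.193]
contact_force: [-19.4, -3.4, 0.9]
t 10.7333 tcp [0.5943 0.3247 0.193 ] F [-19.4213  -3.3713   0.875 ] M [-0.5014  3.7832 -0.0195] open 0.45
shift cm [-0.0539  0.0223  0.0749] turn [-0.0001 -0.016  -0.001 ]
ee_pos: [0.5954, 0.3245, 0.1918]
contact_force: [-19.8, -1.7, 2.4]
t 10.9 tcp [0.5954 0.3245 0.1918] F [-19.8051  -1.7057   2.428 ] M [-0.4029  4.0899 -0.1354] open 0.456
shift cm [-0.1821  0.0133  0.1773] turn [ 0.0036 -0.0558 -0.0061]
```

```bash
python3 -m creep '-0.15 0 -0.5 0 -0.03 -0.005 -1;-0.1 0 -0.6 0 -0.02 0 -1'|grep -E 'ee|cont'; python3 d.py .5935 .3245 .1935 -.058; python3 -m creep '-0.1 0 -0.7 0 0 0 -1;-0.1 0 -0.7 0 0.01 0 -1'|grep -E 'ee|cont'; python3 d.py .5935 .3245 .1935 -.058
```

```text
ee_pos: [0.5936, 0.3249, 0.1933]
contact_force: [-26.1, -7.0, 9.4]
t 11.0667 tcp [0.5936 0.3249 0.1933] F [-26.0539  -7.0168   9.435 ] M [-1.3793  5.1448 -0.4914] open 0.453
shift cm [-0.0228  0.0428  0.0126] turn [ 0.0108  0.0143 -0.0095]
ee_pos: [0.593, 0.3247, 0.1937]
contact_force: [-25.4, -5.3, 5.7]
t 11.2333 tcp [0.593  0.3247 0.1937] F [-25.427   -5.3248   5.7402] M [-1.0427  5.0532 -0.5182] open 0.455
shift cm [ 0.0164  0.0201 -0.0477] turn [ 0.0156  0.0346 -0.0186]
```

Ambiguous, so a lateral test: relax the push and try moving sideways. If the claws are in the slots, y will be stiff.

```bash
python3 -m creep '0 0 0 0.015 0.03 -0.018 -1;0 0 0 0 0 0 -1'|grep -E 'ee|cont'; python3 d.py .5935 .3245 .1935 -.058; python3 -m creep '0 -0.4 0 0 0 0 -1;0 -0.2 0 0 0 0 -1'|grep -E 'ee|cont'; python3 d.py .5935 .3245 .1935 -.058;  python3 -m creep '0 0.5 0 0 0 0 -1;0 0.4 0 0 0 0 -1;0 0.2 0 0 0 0 -1'|grep -E 'ee|cont'; python3 d.py .5935 .3245 .1935 -.058
```

```text
ee_pos: [0.589, 0.3252, 0.1921]
contact_force: [-3.6, -0.9, 1.6]
t 11.4 tcp [0.589  0.3252 0.1921] F [-3.5792 -0.9029  1.6446] M [-0.2812  0.4885  0.0098] open 0.45
shift cm [-0.1471  0.0428 -0.4561] turn [ 0.0013  0.0132 -0.0036]
ee_pos: [0.5892, 0.3256, 0.1921]
contact_force: [-6.2, -3.0, 1.4]
t 11.5667 tcp [0.5892 0.3256 0.1921] F [-6.1632 -3.048   1.3926] M [-0.5271  1.3492  0.0186] open 0.453
shift cm [-0.1474  0.0804 -0.4365] turn [-0.0037  0.0153 -0.0134]
ee_pos: [0.5889, 0.3234, 0.1925]
contact_force: [-3.2, 0.6, -3.2]
t 11.8167 tcp [0.5889 0.3234 0.1925] F [-3.2278  0.5891 -3.2175] M [0.1168 0.6224 0.0962] open 0.455
shift cm [-0.1041 -0.1324 -0.4557] turn [0.0012 0.0139 0.0011]
```

```bash
python3 -m creep '0 0 -0.5 0 0.013 0 -1;0 0 -0.5 0 0.01 0 -1'|grep -E 'ee|cont'; python3 d.py .5935 .3245 .1935 -.058; python3 -m creep '0 0 0.4 0 0 0 -1;0 0.4 0 0 0 0 -1;0 0.3 0 0 0 0 -1'|grep -E 'ee|cont'; python3 d.py .5935 .3245 .1935 -.058;
```

```text
ee_pos: [0.5939, 0.3233, 0.1915]
contact_force: [-28.7, -5.2, 12.0]
t 11.9833 tcp [0.5939 0.3233 0.1915] F [-28.7388  -5.1901  12.0447] M [-0.9932  5.5107 -0.1005] open 0.457
shift cm [-0.1991 -0.1198  0.0436] turn [ 0.0029  0.001  -0.0013]
ee_pos: [0.5885, 0.3232, 0.1921]
contact_force: [1.3, 7.0, -6.8]
t 12.2333 tcp [0.5885 0.3232 0.1921] F [ 1.3149  6.9779 -6.7962] M [ 1.4315 -0.1003  0.2228] open 0.454
shift cm [-0.1427 -0.1551 -0.4884] turn [0.0076 0.001  0.0088]
```

Blocked at y=0.3232 and 0.3256, a 2.4 mm play that matches the slot clearance, so the claws are in. Centring, keeping a press in x and pushing down.

```bash
python3 -m creep '0 -0.2 -0.5 0.007 0.01 0.009 -1;-0.05 0 -0.5 0 0.015 0 -1'|grep -E 'ee|cont'; python3 d.py .5935 .3245 .183 -.058; python3 -m creep '0.3 0 -0.4 0 0.015 0 -1;0.3 0 -0.4 0 0.01 0 -1'|grep -E 'ee|cont'; python3 d.py .5935 .3245 .183 -.058;
```

```text
ee_pos: [0.5943, 0.3246, 0.1911]
contact_force: [-24.8, -0.9, 2.6]
t 12.4 tcp [0.5943 0.3246 0.1911] F [-24.8364  -0.884    2.5936] M [-0.0056  4.8776 -0.0193] open 0.454
shift cm [0.8123 0.0158 0.0926] turn [ 0.0015 -0.0147 -0.0028]
ee_pos: [0.5946, 0.325, 0.1856]
contact_force: [-20.5, -3.6, 14.0]
t 12.5667 tcp [0.5946 0.325  0.1856] F [-20.4986  -3.5535  13.9913] M [-1.0462  3.6125 -0.1635] open 0.453
shift cm [0.2597 0.0537 0.1184] turn [ 0.0049 -0.027  -0.0067]
```

It went past the lower-edge stop at 0.190, so it is hooking. Continuing down.

```bash
python3 -m creep '0.3 0 -0.2 0 -0.015 0 -1;0.3 0 -0.2 0 -0.01 0 -1'|grep -E 'ee|cont'; python3 d.py .5935 .3245 .183 -.058; python3 -m creep '0.3 0 -0.1 0 0 0 -1;0.3 0 -0.1 0 0 0 -1'|grep -E 'ee|cont'; python3 d.py .5935 .3245 .183 -.058;
```

```text
ee_pos: [0.5942, 0.3251, 0.1833]
contact_force: [-20.7, -7.2, 26.1]
t 12.7333 tcp [0.5942 0.3251 0.1833] F [-20.6653  -7.2     26.1167] M [-1.4256  2.8955 -0.355 ] open 0.456
shift cm [0.027  0.059  0.0638] turn [ 0.0072  0.0025 -0.0092]
ee_pos: [0.5941, 0.325, 0.1833]
contact_force: [-15.6, -5.3, 17.9]
t 12.9 tcp [0.5941 0.325  0.1833] F [-15.6231  -5.2621  17.8612] M [-1.1131  2.3159 -0.2685] open 0.453
shift cm [0.0261 0.0546 0.0614] turn [ 0.0064  0.0033 -0.0092]
```

```bash
python3 -m creep '0 0 0.3 0 0 0.009 -1;0 0 0 0 0 0 0.4;0 0 0 0 0 0 0.4;0 0 0 0 0 0 0.4' ; python3 -m creep '-3.5 0 0 0 0 0 0.4;-3.5 0 0 0 0 0 -1;0 0 0 0 0 0 -1;0 0 0 0 0 0 -1;0 0 0 0 0 0 -1'; python3 d.py .607 .3235 .23 -.058
```

```text
t: 13.23
ee_pos: [0.5974, 0.3246, 0.1863]
tool_rot: [-0.015, 0.71, -0.025, -0.704]
contact_force: [0.2, -1.2, -0.0]
opening: 0.696
t: 13.65
ee_pos: [0.599, 0.324, 0.2573]
tool_rot: [-0.015, 0.71, -0.026, -0.704]
contact_force: [0.2, -0.2, 0.4]
opening: 0.134
t 13.65 tcp [0.599  0.324  0.2573] F [ 0.1804 -0.2468  0.3679] M [ 0.1128 -0.0238 -0.0038] open 0.134
shift cm [ 2.735  -0.0396 -0.7744] turn [-0.0012 -0.0084 -0.0152]
```

```bash
python3 -m creep '1.2 0 -0.7 0 -0.008 -0.015 -1;1 0 0 0 0 0 -1;0 0 0 0 0 0 -1'|grep -E 'ee|cont|open'; python3 d.py .607 .3235 .212 -.058;  python3 -m creep '0.4 0 0 0 0 0 -1;0.4 0 0 0 0 0 -1'|grep -E 'ee|cont';  python3 d.py .607 .3235 .212 -.058
```

```text
ee_pos: [0.6067, 0.3226, 0.2312]
contact_force: [-0.6, -0.2, -0.1]
opening: -0.001
t 13.9 tcp [0.6067 0.3226 0.2312] F [-0.6288 -0.204  -0.0738] M [0.0198 0.0491 0.0105] open -0.001
shift cm [ 1.9165 -0.0878 -0.0254] turn [-0.0015  0.0017  0.0001]
ee_pos: [0.6066, 0.3214, 0.22]
contact_force: [-0.4, -0.2, -0.4]
t 14.0667 tcp [0.6066 0.3214 0.22  ] F [-0.4205 -0.2286 -0.4144] M [-0.0145  0.0449 -0.0363] open -0.003
shift cm [ 0.8024 -0.2158 -0.0308] turn [-0.0026  0.0048 -0.002 ]
```

```bash
python3 -m creep '0.3 -0.2 0 0 0 0 -1;0.2 0 0 0 0 0 -1'|grep -E 'ee|cont';  python3 -m creep '0.2 0 0 0 0 0 -1;0.2 0 0 0 0 0 -1'|grep -E 'ee|cont';python3 -m creep '0.2 0 0 0 0 0 -1;0.2 0 0 0 0 0 -1'|grep -E 'ee|cont'; python3 d.py .607 .3235 .212 -.058
```

```text
ee_pos: [0.6062, 0.323, 0.2127]
contact_force: [-0.7, 0.3, 0.4]
ee_pos: [0.6063, 0.3231, 0.2115]
contact_force: [-5.4, -4.5, 18.2]
ee_pos: [0.6062, 0.3231, 0.2116]
contact_force: [-3.4, -2.9, 9.0]
t 14.5667 tcp [0.6062 0.3231 0.2116] F [-3.4108 -2.923   9.014 ] M [-0.6605  0.6524 -0.0128] open -0.003
shift cm [-0.0356 -0.0474 -0.0723] turn [-0.003   0.0014 -0.0027]
```

The web is at 0.2116, so it is at locked height. One firmer press to be sure, then look.

```bash
python3 -m creep '0.35 0 0 0 0 0 -1;0.3 0 0 0 0 0 -1'|grep -E 'ee|cont';  python3 -m creep '-2 0 0 0 0 0 -1;-4 0 0 0 0 0 1;-4 0 0 0 0 0 1;-2 3 2 0 0 0 1'|grep -E 'ee|cont'; python3 d.py .386 .282 .1 -.144;python3 -m creep '0 0 4 0 0 0 1;0 0 4 0 0 0 1;0 0 4 0 0 0 1;0 0 4 0 0 0 1'|grep -E 'ee|cont'; python3 d.py .386 .282 .1 -.144; python3 pic.py scene s5 130 250 80 200 5;python3 pic.py top t5 150 350 110 260 4
```

```text
ee_pos: [0.6063, 0.3231, 0.2115]
contact_force: [-5.4, -4.6, 14.7]
ee_pos: [0.5833, 0.2982, 0.3301]
contact_force: [-0.7, -1.7, 0.9]
t 15.0667 tcp [0.5833 0.2982 0.3301] F [-0.6783 -1.7326  0.853 ] M [-0.0374  0.1088  0.013 ] open 0.422
shift cm [23.095   2.6502 19.5179] turn [ 0.0878  0.0036 -0.0032]
ee_pos: [0.4266, 0.3031, 0.3354]
contact_force: [-0.5, 0.5, 1.0]
t 15.4 tcp [0.4266 0.3031 0.3354] F [-0.529   0.5225  1.0386] M [0.0601 0.0321 0.0032] open 0.973
shift cm [23.493   2.4315  4.138 ] turn [ 0.0728 -0.0101  0.002 ]
```

View pics/s5.png

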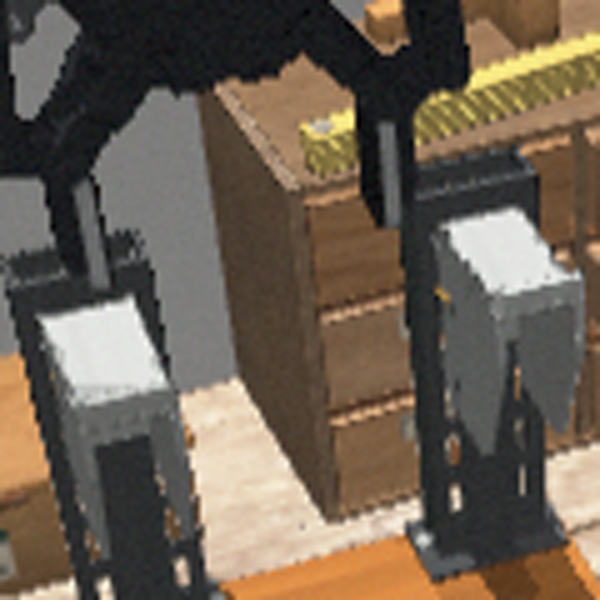

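The loose bracket at crop (105,350) now hangs like the set one at (510,250). For a definite check on "home" I'll touch the set bracket's web and compare heights.

```bash
python3 d.py .6 .150 .27 -.055; python3 -m creep '0.5 3.6 -2 0 0 0 -1;0.5 3.6 -2 0 0 0 -1;0.5 3.6 -3 0 0 0 -1;0.5 3.6 -3.3 0 0 0 -1;0 0 -2 0 0 0 -1'|grep ee; python3 d.py .6 .150 .23 -.055
```

```text
t 15.5 tcp [0.4213 0.3049 0.3365] F [0.4644 0.3222 0.4641] M [ 0.0207 -0.0186  0.0475] open 1.003
shift cm [  6.7973  14.35   -18.7444] turn [-0.0076 -0.0088  0.001 ]
ee_pos: [0.5276, 0.1633, 0.3218]
t 15.9167 tcp [0.5276 0.1633 0.3218] F [ 0.4629 -0.3984 -0.3313] M [-0.0637  0.0033  0.0312] open 0.298
shift cm [ 9.3016  1.0431 -7.1353] turn [ 0.0119 -0.0167  0.0035]
```

```bash
python3 -m creep '3 0.5 -3 0.01 -0.016 0 -1;3 0.3 -3 0 0 0 -1;1.5 0 -0.5 0 0 0 -1;0 0 0 0 0 0 -1'|grep -E 'ee|open'; python3 d.py .6 .150 .217 -.055
```

```text
ee_pos: [0.5988, 0.1482, 0.2498]
opening: -0.003
t 16.25 tcp [0.5988 0.1482 0.2498] F [-0.9411  0.3451 -0.022 ] M [-0.0133  0.043  -0.0079] open -0.003
shift cm [ 3.2791 -0.1701 -0.0769] turn [-0.0071 -0.0086  0.0036]
```

```bash
python3 -m creep '1.6 0 0 0 -0.008 0 -1;1 0 0 0 0 0 -1;0.4 0 0 0 0 0 -1;0 0 0 0 0 0 -1'|grep -E 'ee|cont'; python3 -m creep '0.3 0 0 0 0 0 -1;0.2 0 0 0 0 0 -1'|grep -E 'ee|cont';python3 -m creep '0.3 0 0 0 0 0 -1;0.2 0 0 0 0 0 -1'|grep -E 'ee|cont'
```

```text
ee_pos: [0.5993, 0.1491, 0.22]
contact_force: [-0.2, 0.8, 1.0]
ee_pos: [0.5993, 0.1501, 0.2172]
contact_force: [-0.4, 0.3, -0.3]
ee_pos: [0.5995, 0.1509, 0.2138]
contact_force: [-0.2, -1.0, 0.1]
```

```bash
python3 -m creep '0.2 0 0 0 0 0 -1;0.1 0 0 0 0 0 -1'|grep -E 'ee|cont';python3 -m creep '0.2 0 0 0 0 0 -1;0.2 0 0 0 0 0 -1'|grep -E 'ee|cont'; python3 -m creep '-2 0 0 0 0 0 -1;-4 0 0 0 0 0 1;-3.5 0 2 0 0 0 1;0 0 4 0 0 0 1;0 0 4 0 0 0 1'|grep -E 'ee|cont'; python3 d.py .386 .282 .1 -.144;
```

```text
ee_pos: [0.5997, 0.1512, 0.2121]
contact_force: [-3.6, -2.5, 10.1]
ee_pos: [0.5997, 0.1512, 0.2121]
contact_force: [-5.2, -2.5, 13.2]
ee_pos: [0.5019, 0.155, 0.3082]
contact_force: [-0.2, 1.1, 0.2]
t 17.6667 tcp [0.5019 0.155  0.3082] F [-0.1732  1.1035  0.2018] M [0.0024 0.0511 0.0275] open 0.57
shift cm [ 20.7399 -11.7757  12.6503] turn [ 0.0788 -0.0122  0.0072]
```

Set web at 0.2121, new one at 0.2115: fully home. Now locating the board precisely from two views.

```bash
cat > c.py <<'E'
from h import *
from scipy.optimize import least_squares
P={n:viewer.get_image(n) for n in("top","scene")}
obs=[]
for n,q in P.items():
    r=finder.silhouettes("board",q)[0]; m=r["pixels"].astype(np.uint8)
    m=cv2.morphologyEx(m,cv2.MORPH_OPEN,np.ones((3,3),np.uint8))
    c=max(cv2.findContours(m,0,1)[0],key=cv2.contourArea); h=cv2.minAreaRect(c)
    print(n,r["confidence"],r["location"],m.sum(),h); obs.append((q,m,r["location"]))
print(tri([(q,l[1],l[0]) for q,m,l in obs]))
# mask IoU fit of the full box in both views
def render(q,x):
    c,s=np.cos(x[2]),np.sin(x[2]); pts=[[x[0]+c*a-s*b,x[1]+s*a+c*b,z] for a in(-.03,.03) for b in(-.125,.125) for z in(x[3]-.018,x[3])]
    hull=cv2.convexHull(proj(q,pts).astype(np.float32)); im=np.zeros((384*4,512*4),np.uint8)
    cv2.fillConvexPoly(im,np.round((hull*4+1.5)).astype(int),255); return cv2.resize(im,(512,384),interpolation=cv2.INTER_AREA)/255.
from scipy.optimize import minimize
f=lambda x,o=obs:sum(np.abs(render(q,x)-m).sum()/m.sum() for q,m,_ in o)
for o in(obs,obs[:1],obs[1:]):
    r=minimize(f,[.386,.282,-.144,.018],args=(o,),method='Nelder-Mead',options=dict(initial_simplex=np.array([.386,.282,-.144,.018])+np.vstack([np.zeros(4),np.diag([.01,.01,.05,.01])]),maxiter=300)); print(r.x,r.fun)
E
python3 c.py; python3 d.py .386 .282 .1 -.144
```

```text
top 0.94 [247.3, 204.1] 1961 ((202.20947265625, 245.50677490234375), (89.78245544433594, 23.082462310791016), 8.972626686096191)
scene 0.91 [275.8, 212.6] 3515 ((214.15457153320312, 276.7860412597656), (30.303245544433594, 125.1783218383789), 75.65067291259766)
(array([0.3841, 0.2814, 0.0067]), [np.float64(0.004429670949484296), np.float64(0.004429670949484379)])
[ 0.386   0.2801 -0.1488  0.0138] 0.09076382650540019
[ 0.3875  0.2835 -0.1514  0.0057] 0.03610602833688294
[ 0.3817  0.2801 -0.1449  0.0202] 0.049493208378657304
t 17.8667 tcp [0.5016 0.1549 0.3083] F [ 0.5353 -0.5508 -0.9572] M [ 0.0152 -0.0072 -0.0112] open 0.902
shift cm [ 20.7353 -11.8517  12.5964] turn [ 0.0809 -0.0123  0.0057]
```

```bash
cat > e.py <<'E'
# e.py x y z w : jaws along the local x axis of a frame of yaw w (tool y = -x axis or +x axis)
import sys
from h import *
s,p,Rm=st(); x,y,z,w=map(float,sys.argv[1:5]); D=np.array([x,y,z])-p
print('t',s['t'],'tcp',p,'F',s['contact_force'],'M',s['moment'],'open',round(s['opening'],3))
print('shift cm',Rm.T@D*100,'q',s['joint_positions'])
for sg in(1,-1):
    yy=sg*np.array([np.cos(w),np.sin(w),0]); xx=np.array([0,0,-1]); G=np.c_[xx,yy,np.cross(xx,yy)]
    print(sg,'turn',R.from_matrix(Rm.T@G).as_rotvec())
E
python3 e.py .385 .281 .1 -.147
python3 - <<'E'
from h import *
L=lambda n:{k:(v if v.ndim else v.item()) for k,v in np.load(n+'0.npz',allow_pickle=True).items()}
T,S=L('top'),L('scene')
tc=lambda u,v:((u+.5)/4-.5+145,(v+.5)/4-.5+115); sc=lambda u,v:((u+.5)/3.5-.5+125,(v+.5)/3.5-.5+95)
print('cab foot corner',atz(T,*tc(333,115),0),atz(S,*sc(248,310),0))
print('cab top corner',tri([(T,*tc(318,22)),(S,*sc(230,80))]))
E
```

```text
t 17.8667 tcp [0.5016 0.1549 0.3083] F [ 0.5353 -0.5508 -0.9572] M [ 0.0152 -0.0072 -0.0112] open 0.902
shift cm [ 20.7336 -11.7456  12.6899] q [-0.0027  0.3042 -0.4749  1.6361  0.1481  1.2232 -2.1415]
1 turn [-1.4869 -0.014  -0.0051]
-1 turn [ 1.6547 -0.0053  0.0143]
cab foot corner [0.6875 0.215  0.    ] [0.6867 0.2112 0.    ]
cab top corner (array([0.6831, 0.2096, 0.2026]), [np.float64(0.0036648582547593503), np.float64(0.003664858254759309)])
```

```bash
for i in 1 2; do :; done
python3 -m creep '0 0 0 0.12 0 0 1;0 0 0 0.12 0 0 1;0 0 0 0.12 0 0 1;0 0 0 0.12 0 0 1;0 0 0 0.12 0 0 1' >/dev/null
python3 -m creep '0 0 0 0.12 0 0 1;0 0 0 0.12 0 0 1;0 0 0 0.12 0 0 1;0 0 0 0.12 0 0 1;0 0 0 0.12 0 0 1' >/dev/null
python3 e.py .385 .281 .1 -.147
```

```text
t 18.7 tcp [0.5117 0.1499 0.3005] F [ 0.7554  0.6508 -0.6361] M [ 0.0263 -0.0252 -0.0263] open 1.001
shift cm [20.0621  5.8893 17.2477] q [-0.6181  0.3288  0.4091  1.6278 -0.1386  1.213  -2.881 ]
1 turn [-2.554  -0.0007  0.0013]
-1 turn [0.5876 0.001  0.0005]
```

```bash
for i in 1; do 
python3 -m creep '0 0 0 -0.12 0 0 1;0 0 0 -0.12 0 0 1;0 0 0 -0.12 0 0 1;0 0 0 -0.12 0 0 1;0 0 0 -0.12 0 0 1' >/dev/null
python3 -m creep '0 0 0 -0.12 0 0 1;0 0 0 -0.12 0 0 1;0 0 0 -0.12 0 0 1;0 0 0 -0.12 0 0 1;0 0 0 -0.12 0 0 1' >/dev/null
python3 -m creep '0 0 0 -0.12 0 0 1;0 0 0 -0.12 0 0 1;0 0 0 -0.12 0 0 1;0 0 0 -0.12 0 0 1;0 0 0 -0.12 0 0 1' >/dev/null; python3 e.py .385 .281 .1 -.147
python3 -m creep '0 0 0 -0.12 0 0 1;0 0 0 -0.12 0 0 1;0 0 0 -0.12 0 0 1;0 0 0 -0.12 0 0 1;0 0 0 -0.12 0 0 1' >/dev/null; done
python3 e.py .385 .281 .1 -.147
```

```text
t 19.95 tcp [0.5306 0.1488 0.2922] F [-0.5682 -0.7166  0.1926] M [-0.0225  0.0184 -0.0065] open 1.0
shift cm [ 18.8164 -19.9781   1.743 ] q [-0.3381  0.3443  0.0055  1.5926  0.0251  1.2094 -1.1814]
1 turn [-0.6925  0.021  -0.0159]
-1 turn [ 2.4489 -0.0202 -0.0268]
t 20.3667 tcp [0.5373 0.1474 0.2888] F [-0.4024 -0.575  -0.5058] M [0.0343 0.0212 0.0606] open 1.0
shift cm [ 18.4386 -17.892  -10.327 ] q [-0.2428  0.3584 -0.1275  1.5809  0.0777  1.2136 -0.6045]
1 turn [-0.0676  0.028  -0.0081]
-1 turn [ 3.0736 -0.0124 -0.0431]
```

```bash
python3 -m creep '2 -3.4 -1.9 -0.03 0.02 -0.005 1;2.5 -3.4 -1.9 0 0 0 1;2.5 -3.4 -1.9 0 0 0 1;2.5 -3.4 -1.9 0 0 0 1;2 -2 -1 0 0 0 1' >/dev/null
python3 e.py .385 .281 .06 -.147; python3 -m creep '0 0 0 0 0 0 1' >/dev/null
python3 e.py .385 .281 .06 -.147
```

```text
t 20.7833 tcp [0.4169 0.2537 0.1733] F [ 0.5876  0.4563 -0.0377] M [ 0.0244  0.0606 -0.0752] open 0.998
shift cm [11.2647 -3.8305 -2.1194] q [-0.4751  0.3542 -0.1799  1.9453  0.1024  0.8424 -0.9027]
1 turn [-0.0439  0.0043 -0.0156]
-1 turn [ 3.0976 -0.0241 -0.0066]
t 20.8667 tcp [0.4125 0.2559 0.1696] F [-0.7852  0.0579  0.7109] M [-0.0265  0.0994  0.0263] open 1.003
shift cm [10.911 -3.269 -2.04 ] q [-0.4808  0.3586 -0.1827  1.951   0.1019  0.839  -0.9055]
1 turn [-0.0383  0.0074 -0.0095]
-1 turn [ 3.1032 -0.0147 -0.0115]
```

```bash
python3 -m creep '2.5 -1.6 -1 -0.038 0.007 -0.01 1;3 -1.4 -0.9 0 0 0 1;2.5 0 0 0 0 0 1;2 0 0 0 0 0 1;0 0 0 0 0 0 1' >/dev/null
python3 e.py .385 .281 .03 -.147; python3 pic.py scene s6 140 300 150 320 3.5
```

```text
t 21.2833 tcp [0.3922 0.2838 0.0645] F [-0.3164 -0.7819 -0.0904] M [ 0.0197 -0.0471 -0.0197] open 1.006
shift cm [ 3.4477 -0.6878  0.3878] q [-0.5618  0.5107 -0.1673  2.0785  0.1561  0.5598 -0.9845]
1 turn [ 0.0028 -0.0023 -0.0036]
-1 turn [-3.1387  0.0056 -0.0036]
```

View pics/s6.png

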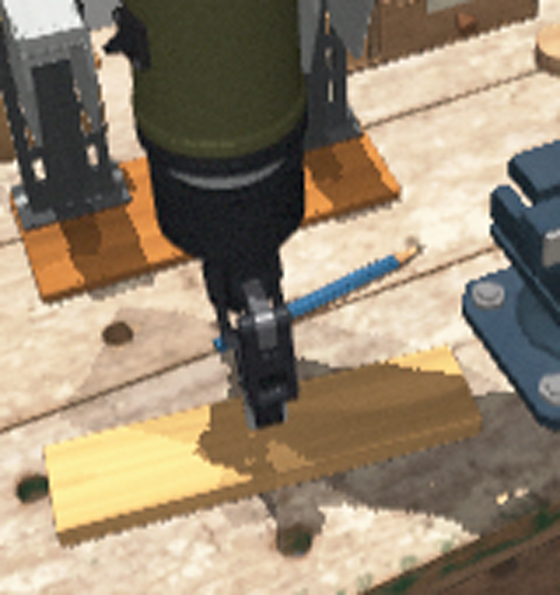

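The fingers straddle the board near mid length, with crop (265,400) the near finger. Descending.

```bash
python3 -m creep '2 -0.7 0.4 0 0 0 1;2 0 0 0 0 0 1;1.2 0 0 0 0 0 1;0 0 0 0 0 0 1' |grep -E 'ee|cont'
python3 e.py .385 .281 .004 -.147
```

```text
ee_pos: [0.3937, 0.2829, 0.0162]
contact_force: [-0.1, -0.9, -0.3]
t 21.6667 tcp [0.3937 0.2829 0.0162] F [-0.0829 -0.88   -0.2721] M [-0.0526  0.0581  0.0008] open 0.996
shift cm [ 1.2096 -0.8445  0.3235] q [-0.5882  0.5921 -0.1302  2.1261  0.1893  0.4199 -1.0173]
1 turn [-0.0018 -0.0077 -0.0125]
-1 turn [ 3.1397 -0.0197  0.0121]
```

```bash
python3 -m creep '0.4 -0.9 0.3 0 -0.007 -0.012 1;0.7 -0.3 0 0 0 0 1;0.3 0 0 0 0 0 1' |grep -E 'ee|cont'
python3 e.py .385 .281 .003 -.147; python3 -m creep '0.2 0 0 0 0 0 0.6;0.1 0 0 0 0 0 0.4' |grep -E 'ee|cont|open'
```

```text
ee_pos: [0.3845, 0.2827, 0.0045]
contact_force: [-0.0, 0.0, -0.2]
t 21.9167 tcp [0.3845 0.2827 0.0045] F [-0.0453  0.0035 -0.2317] M [-0.037   0.0382 -0.0231] open 0.995
shift cm [0.1461 0.0789 0.1568] q [-0.6016  0.6105 -0.1244  2.1452  0.1899  0.3905 -1.0307]
1 turn [-0.0045 -0.0036 -0.0041]
-1 turn [ 3.1371 -0.0064  0.0056]
ee_pos: [0.385, 0.283, 0.002]
contact_force: [0.0, -0.2, 0.1]
opening: 0.75
```

```bash
python3 -m creep '0.05 0 0 0 0 0 0.2;0.05 0 0 0 0 0 0;0 0 0 0 0 0 0;0 0 0 0 0 0 0' 60 |grep -E 'ee|cont|open'
python3 -m creep '-1 0 0 0 0 0 -1;-3 0 0 0 0 0 -1;0 0 0 0 0 0 -1' |grep -E 'ee|cont|open'
python3 e.py .40 .25 .28 -.055
```

```text
ee_pos: [0.3853, 0.2832, 0.0028]
contact_force: [0.2, 0.4, -1.3]
opening: 0.686
ee_pos: [0.3844, 0.2826, 0.0428]
contact_force: [0.4, -0.5, -1.4]
opening: 0.683
t 22.6667 tcp [0.3844 0.2826 0.0428] F [ 0.3641 -0.4922 -1.4431] M [ 0.0498 -0.0355 -0.0197] open 0.683
shift cm [-23.7212   2.1364   2.9193] q [-0.5812  0.5405 -0.1526  2.1164  0.1696  0.4908 -1.0128]
1 turn [-0.096  -0.0027 -0.0044]
-1 turn [ 3.0456 -0.0068  0.0041]
```

Board held at 58 mm with 1.4 N load. Lifting and carrying it to the lay pose at about (0.583, 0.239), yaw -0.053.

```bash
python3 -m creep '-4 0 0 -0.05 0 0 -1;-4 0 0 -0.045 0 0 -1;-4 0 0 0 0 0 -1;-4 0 0 0 0 0 -1;-4 0 0 0 0 0 -1' >/dev/null
python3 -m creep '-3 0.5 0 0 0 0 -1;0 2 1 0 0 0 -1;0 3 1 0 0 0 -1;0 3 1 0 0 0 -1' >/dev/null
python3 e.py .583 .2395 .26 -.053
```

```text
t 23.4167 tcp [0.4627 0.2507 0.2801] F [ 0.0681 -0.4103 -1.8128] M [0.0734 0.0006 0.0322] open 0.683
shift cm [ 1.9959 12.0662  0.6502] q [-0.3776  0.3155 -0.2282  1.6753  0.0751  1.1601 -0.664 ]
1 turn [ 0.0139 -0.0008  0.0014]
-1 turn [-3.1277 -0.0021 -0.0012]
```

```bash
python3 -m creep '0.2 3 0.2 0.013 0 0 -1;0.2 3 0.2 0 0 0 -1;0.2 3 0.2 0 0 0 -1;0 1.5 0 0 0 0 -1;0 0 0 0 0 0 -1' |grep -E 'ee|cont'
python3 e.py .583 .2395 .25 -.053; python3 c.py | grep -v '(array'
```

```text
ee_pos: [0.5774, 0.2323, 0.2714]
contact_force: [-0.7, 0.6, -0.9]
t 23.8333 tcp [0.5774 0.2323 0.2714] F [-0.6942  0.6256 -0.9302] M [ 0.0264  0.0136 -0.0068] open 0.687
shift cm [ 2.1411  0.5156 -0.7557] q [-0.3055  0.4743 -0.1944  1.4412  0.0972  1.2355 -0.5714]
1 turn [-0.0074  0.003  -0.0015]
-1 turn [ 3.1342 -0.0024 -0.0047]
top 0.92 [151.8, 180.3] 979 ((179.5, 150.0), (28.0, 41.0), 90.0)
scene 0.53 [210.1, 193.0] 2687 ((198.1568603515625, 206.50576782226562), (32.8590087890625, 107.79277038574219), 73.66395568847656)
[ 277.4753  -46.2704   39.346  -548.7374] 2.000151533376129
[ 129.55     11.9573   97.9159 -283.2688] 1.0001281820184662
[ 105.3842 -111.5623  217.253   -69.1585] 1.000046702715325
```

```bash
python3 -m creep '1 0.6 -0.8 -0.007 0.003 0 -1;1.2 0 -0.2 0 0 0 -1;0.4 0 0 0 0 0 -1;0 0 0 0 0 0 -1' |grep -E 'ee|cont'
python3 e.py .583 .2395 .235 -.053;python3 pic.py scene s7 115 275 90 210 5
```

```text
ee_pos: [0.5769, 0.2483, 0.2467]
contact_force: [0.3, -0.6, -1.5]
t 24.3667 tcp [0.5769 0.2483 0.2467] F [ 0.2774 -0.6329 -1.4964] M [-0.0711  0.0112  0.0075] open 0.685
shift cm [1.1672 0.6494 0.8578] q [-0.3217  0.4976 -0.2016  1.4705  0.1008  1.1803 -0.58  ]
1 turn [ 0.0105 -0.004  -0.0017]
-1 turn [-3.1311  0.0026 -0.0063]
```

View pics/s7.png

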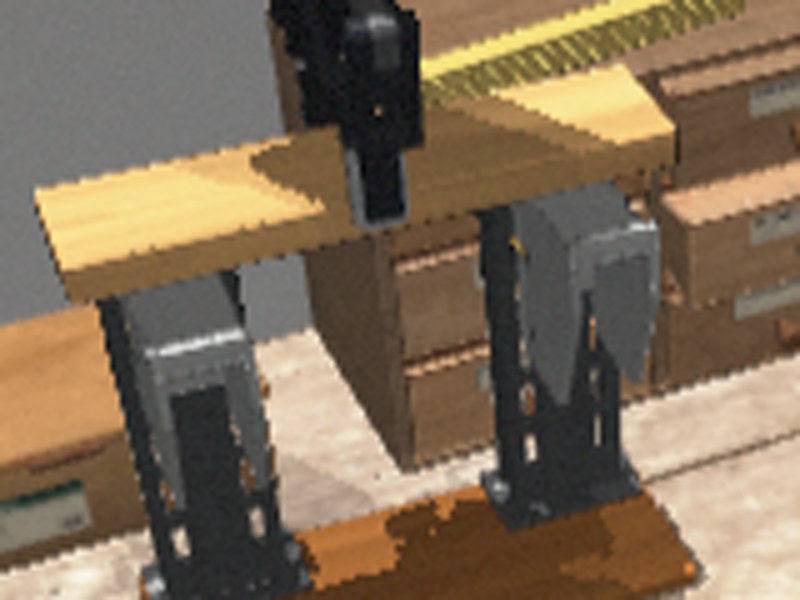

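```bash
python3 - <<'E'
from h import *
from scipy.optimize import least_squares
q={k:(v if v.ndim else v.item()) for k,v in np.load('s7.npz',allow_pickle=True).items()}
px=lambda u,v:np.array([(u+.5)/5-.5+115,(v+.5)/5-.5+90])
pts=[((62,272),(-30,125,18)),((75,303),(-30,125,0)),((677,130),(-30,-125,18)),((675,160),(-30,-125,0)),((37,190),(30,125,18)),((630,65),(30,-125,18))]
def f(x,flat=True):
    c,s=np.cos(x[2]),np.sin(x[2]); z=x[3] if len(x)>3 else .244
    return np.concatenate([proj(q,[x[0]+(c*a-s*b)/1e3,x[1]+(s*a+c*b)/1e3,z+h/1e3])[0]-px(*p) for p,(a,b,h) in pts])
for x0 in([.58,.24,-.05],[.58,.24,-.05,.244]):
    r=least_squares(f,x0); print(r.x, r.fun.reshape(-1,2).round(1).tolist())
E
```

```text
[ 0.5757  0.2441 -0.0444] [[0.2, -0.7], [-0.5, 1.0], [0.9, -0.5], [1.3, 1.0], [-0.8, -0.5], [-1.0, -0.9]]
[ 0.5816  0.2425 -0.0486  0.2399] [[0.6, -0.9], [-0.1, 0.8], [0.3, -0.2], [0.7, 1.3], [-0.2, -0.5], [-1.3, -0.5]]
```

```bash
python3 -m creep '0.5 0.6 0.8 0.01 -0.004 0 -1;0.5 0.2 0.2 0 0 0 -1;0 0 0 0 0 0 -1' |grep -E 'ee|cont'
python3 e.py .583 .241 .225 -.053
```

```text
ee_pos: [0.5848, 0.238, 0.2373]
contact_force: [-0.3, 0.3, -2.2]
t 24.6667 tcp [0.5848 0.238  0.2373] F [-0.2798  0.335  -2.2159] M [0.0409 0.0334 0.0545] open 0.683
shift cm [ 1.2252 -0.2004 -0.2941] q [-0.308   0.5093 -0.1954  1.476   0.1046  1.1635 -0.572 ]
1 turn [ 0.0014 -0.0004 -0.0031]
-1 turn [-3.1402  0.0049 -0.0007]
```

```bash
python3 -m creep '0.8 -0.2 -0.3 0 0 0 -1;0.4 0 0 0 0 0 -1;0 0 0 0 0 0 -1' |grep -E 'ee|cont'
python3 e.py .583 .241 .218 -.053; python3 -m creep '0.4 0 0 0 0 0 -1;0 0 0 0 0 0 -1' |grep -E 'ee|cont'
python3 e.py .583 .241 .215 -.053
```

```text
ee_pos: [0.5836, 0.2402, 0.2243]
contact_force: [0.0, -0.0, -1.7]
t 24.9167 tcp [0.5836 0.2402 0.2243] F [ 0.0302 -0.0496 -1.6948] M [-0.0134  0.0354 -0.018 ] open 0.681
shift cm [ 0.6302 -0.0673 -0.0738] q [-0.3126  0.5178 -0.1943  1.4979  0.1076  1.1326 -0.5812]
1 turn [-0.0008 -0.0004 -0.004 ]
-1 turn [ 3.1408 -0.0062  0.0007]
ee_pos: [0.5833, 0.2404, 0.2196]
contact_force: [0.1, -0.2, -1.6]
t 25.0833 tcp [0.5833 0.2404 0.2196] F [ 0.1272 -0.1729 -1.6461] M [-0.0306  0.0138 -0.0039] open 0.683
shift cm [ 0.4601 -0.0353 -0.0565] q [-0.313   0.5214 -0.1942  1.505   0.1084  1.1226 -0.5821]
1 turn [-0.0004 -0.0003 -0.0033]
-1 turn [ 3.1412 -0.0053  0.0005]
```

The underside at 0.217 is already below the lip tops without contact. Lowering until it touches.

```bash
python3 -m creep '0.25 0 0 0 0 0 -1;0.1 0 0 0 0 0 -1' |grep -E 'ee|cont'
python3 -m creep '0.2 0 0 0 0 0 -1;0.1 0 0 0 0 0 -1' |grep -E 'ee|cont'; python3 -m creep '0.1 0 0 0 0 0 -1;0.1 0 0 0 0 0 -1' |grep -E 'ee|cont'
python3 e.py .583 .241 .215 -.053
```

```text
ee_pos: [0.5834, 0.2407, 0.216]
contact_force: [0.2, -0.3, -2.6]
ee_pos: [0.5836, 0.2408, 0.2143]
contact_force: [-4.5, -2.7, 10.5]
ee_pos: [0.5836, 0.2408, 0.2143]
contact_force: [-2.4, -1.6, 6.1]
t 25.5833 tcp [0.5836 0.2408 0.2143] F [-2.4499 -1.5501  6.0562] M [-0.2516  0.5975  0.0507] open 0.683
shift cm [-0.0675 -0.0605 -0.0146] q [-0.3135  0.524  -0.1938  1.5156  0.1102  1.1058 -0.5841]
1 turn [-0.0003 -0.0018 -0.0068]
-1 turn [ 3.1412 -0.0107  0.0028]
```

```bash
python3 -m creep '0 0 0 0 0 0 0.6;0 0 0 0 0 0 0.7;0 0 0 0 0 0 0.7' |grep -E 'ee|cont|open'
python3 -m creep '-2 0 0 0 0 0 0.7;-4 0 0 0 0 0 0.7;-4 0 0 0 0 0 0.7;0 -4 0 0 0 0 0.7;0 -4 0 0 0 0 0.7' |grep -E 'ee|cont|open'
python3 -m creep '0 -4 0 0 0 0 0.7;0 -4 3 0 0 0 0.7;0 -2 4 0 0 0 0.7;0 0 4 0 0 0 0.7;0 0 4 0 0 0 0.7' |grep -E 'ee|cont|open'
python3 -m creep '0 0 4 0 0 0 0.7;0 0 4 0 0 0 0.7;0 0 4 0 0 0 0.7;0 0 0 0 0 0 0.7' |grep -E 'ee|cont|open'
python3 pic.py scene s8 115 275 80 200 5; python3 pic.py top t8 150 270 110 200 4; python3 -c "
import cv2,numpy as np
c=np.zeros((600,800,3),np.uint8);a=cv2.resize(cv2.imread('pics/s8.png'),(480,360));b=cv2.resize(cv2.imread('pics/t8.png'),(480,360))
c=np.hstack([cv2.resize(cv2.imread('pics/s8.png'),(400,300)),cv2.resize(cv2.imread('pics/t8.png'),(400,300))]);cv2.imwrite('pics/st8.png',c)"
```

```text
ee_pos: [0.5842, 0.2412, 0.215]
contact_force: [-0.4, -0.5, 0.2]
opening: 0.852
ee_pos: [0.511, 0.2447, 0.3167]
contact_force: [-1.2, -0.1, -1.1]
opening: 0.847
ee_pos: [0.3992, 0.114, 0.3157]
contact_force: [1.9, 0.3, 0.3]
opening: 0.851
ee_pos: [0.3916, -0.0174, 0.3154]
contact_force: [-1.1, 0.0, -0.3]
opening: 0.849
```

View pics/st8.png

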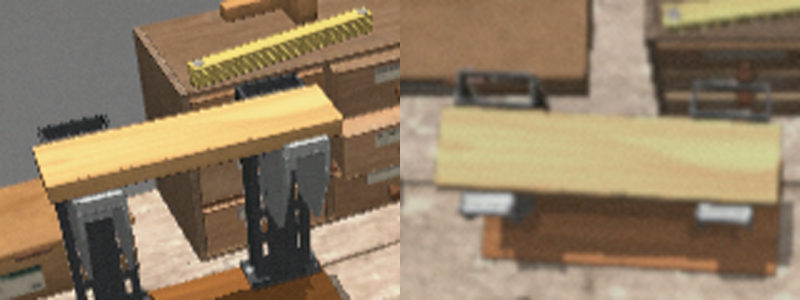

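```bash
sed -i 's/\.386,\.282,-\.144,\.018/.583,.238,-.053,.230/g' c.py; python3 c.py|tail -4
```

```text
(array([0.5859, 0.2419, 0.2162]), [np.float64(0.0005236782739461461), np.float64(0.0005236782739462981)])
[ 0.5852  0.2374 -0.0494  0.2274] 0.08467780309557088
[ 0.5856  0.2392 -0.0518  0.2254] 0.03278221422412177
[ 0.5857  0.237  -0.0547  0.2273] 0.0440963650293692
```

The board measures (0.585, 0.238), yaw -0.05, top about 0.228. That matches the target of (0.583, 0.238), -0.053, 0.230, so I'm handing in.

```bash
python3 -c "
from bench import robot
print(robot.close_job())"
```

```text
the job is handed in; nothing more can be done
None
```

The shelf is finished and handed in after about 26 s of the 72 s. The loose bracket hangs on the bare upright level with the other one, and the board lies flat across both.

- **Bracket:** I gripped it by its cheeks and felt for the slots. With the claws in, it was stopped on both sides after 2.4 mm of play, against 2 mm of nominal clearance. I pressed it down, let go, and pressed again on the web close to the upright.
- **Bracket checks:** Its web touched at 211.5 mm. The already locked bracket's web touched at 212.1 mm and the nominal height is 212 mm. I take it to be home and the tongue out from this height; I could not see the tongue itself.
- **Board:** It went down behind the lips without catching and first touched with its underside at about 211.5 mm. After letting go it measured (0.585, 0.238) m with yaw -0.05 rad, against a target of (0.583, 0.238) m and -0.053 rad. In the top view it sits midway between the brackets.
- **Disagreements:**
  - The camera put the board's top 2–3 mm lower than the 230 mm nominal, about the calibration error.
  - An early rack fit disagreed with the foot's front edge, so I worked from the uprights and brackets instead.
  - Setting the gripped bracket back on the bench to get its height peaked at about 91 N at the wrist, below the 120 N limit.

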